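# Point out a specimen and its bottle, then log them

## Task

Show the overhead camera what is being logged: with the fingertips two or three centimetres above it, point straight down at the middle of the lid of the yellow-lidded specimen cup for three seconds, then in the same way, and for as long, at the cap of the white bottle behind the logging box. Then press the green button of the logging box fully down and let it go. Touch neither cups nor bottle, do not dip down over the red-lidded cups, and leave the red button and everything else alone.

Things in the scene. Friction and masses are not known exactly. Their poses are not given: they have to be found in the camera images.
- yellow_cup_lid (a point): centre of the top of the bright yellow screw lid of the wanted specimen cup (clear plastic cup 62 mm across, 61 mm tall, standing loose and light on the worktop; this point is 61 mm above the worktop)
- red_cup_a_lid (a point): centre of the top of the red lid of another specimen cup, otherwise like the yellow-lidded one (62 mm across, 61 mm tall); not the wanted one
- red_cup_b_lid (a point): centre of the top of the orange-red lid of a third specimen cup (62 mm across, 61 mm tall); not the wanted one. The three cups stand roughly in a row and may be in any order
- bottle_cap (a point): centre of the top of the white screw cap (36 mm across) of the white plastic bottle that stands behind the logging box, the only one within reach (60 mm across, 123 mm tall, loose; this point is 123 mm above the worktop)
- log_box: logging box: white and grey enclosure 76 x 156 x 28 mm fixed to the worktop; origin under its middle, its long side is its y axis, z up. The green button is 42 mm from its middle toward its own +y, the red one 42 mm toward -y
- green_button_top (a point): centre of the top of the round green push button, 32 mm across, in a short black housing on the logging box
- green_button (a joint): travel of the green button in m: 0 is out, 0.006 fully down; a spring pushes it back, about 5 N when fully down
- red_button_top (a point): centre of the top of the red push button, same size as the green one, not to be pressed
- red_button (a joint): travel of the red button in m: 0 is out, 0.006 fully down
- yellow_cup: the yellow-lidded cup itself; origin at the centre of its underside, z up
- red_cup_a: a red-lidded cup; origin at the centre of its underside, z up
- red_cup_b: the other red-lidded cup; origin at the centre of its underside, z up
- bottle: the white bottle; origin at the centre of its underside, z up
- mouse: black and blue computer mouse, 108 x 58 x 38 mm, bystander; origin at the centre of its underside
- white_marker: white felt marker with a blue cap lying on the worktop, 12 x 135 x 14 mm, long along its y axis, bystander; origin at the centre of its underside
- tip_box: teal box of pipette tips with a clear lid, 86 x 118 x 62 mm, bystander; origin at the centre of its underside
Things that resemble listed ones, but are neither listed nor needed, are in the scene too. What is shaped like the red_cup_a but grey is not meant.

How it is judged:
By the outcome, as a careful person would: the job done as asked, in the order asked, and still so for the second after the job is handed in, with the robot touching nothing.
It also fails if it takes over 61 s, if anything falls off the work surface, if the arm or the gripper's body presses on something with over 40 N, if the wrist force passes 120 N, or if a joint passes its speed limit or range.

## Robot

A 6-joint arm with a two-finger parallel gripper is mounted at the origin on a cart in front of the work surface, level with it; the furniture and walls round the work are solid. World frame = base frame: x ahead of the robot, y to its left, z up, the work surface at z = 0. Lengths are in m, angles in degrees, forces in N, time in s.
With the tool pointing down it reaches from about 0.35 to 0.875 m from the base axis. Payload 4.2 kg.
Tool frame: the origin (TCP) lies on the centre line of the jaws, within the pads' length; the fingertips stand 11 mm ahead of it and the grasp point (between the pads) lies 8 mm behind it; z points along the fingers, y is the line along which they close (so a half turn about z gives the same grasp; the last joint's range is limited). The gripper opens to 87 mm and grips with 3 to 60 N. Pads are 19 mm wide; open, the fingers measure 117 mm over their backs; the gripper's body (75 mm by 190 mm) begins 51 mm behind the grasp point.
Start: joints at [14.817, 22.042, 0.453, 0, -68.411, -14.817], TCP at [0.625, 0, 0.234] pointing down, gripper open.
Joint ranges: [-179.83, 179.83], [-69.29, 118.12], [-61.27, 80.66], [-181.25, 117.63], [-171.15, -9.14], [-177.46, 177.46]. Speed limits (degrees/s): [159.86, 159.86, 180, 180, 180, 180].

## Interface

Orientations are given as a 3x3 rotation matrix whose columns are the frame's x, y, z axes.
In Python, from station import r gives the robot as it stands.
- The arm moves only by the tool servo_tool, never from a script. Its argument "commands" is a list that holds one entry, the list of rows, each a list of 7 numbers: the closure, from 0 (fully open) to 1 (shut), then the shift along the tool's x, y, z in mm, then the turn, a rotation vector about the tool's x, y, z in rad. In form: [[[claw, x, y, z, ax, ay, az], ...]]. A call has exactly 5 rows; each row is the pose to reach, as a shift and turn from the pose commanded when the call began, along the tool's axes at that moment; what a row does not reach only later rows make up. A row lasts 1/10 s, in which the tool goes at most 50 mm and 8.59 degrees, less where a joint would pass 70% of its speed; a pose out of reach is approached as far as the arm can. A call with a gripper value outside its range is refused whole. The fingers move at their own pace and stop on an object; the grip force is fixed at half the most. Time passes only in rows, so rows that repeat a pose let the fingers close, or fill a call up. It gives the time, the measured TCP pose, the force, the opening and the grip force at its end, in the units of the state.
- r.sense(): the state, without advancing time (a new reading comes with each control period).
- r.capture(name): name is "scene" or "top" or "wrist"; returns a dict with "pixels" (384x512x3 uint8, red, green, blue), "camera_matrix" (3x3 intrinsics, pixels), "R" (3x3) and "t" (3): a world point X has camera coordinates R X + t. Camera axes: x right, y down, z forward; pixel columns grow to the right and rows downward; lengths in m; the calibration is good to about 2 mm. A picture is of the moment at which its call begins. There is no depth.
- r.finish_job(): hands the job in; it is judged then, once.
The state is a dict: "time_s": time; "joints": joint angles; "joint_velocities": joint speeds; "effort": joint torques, N m; "tcp_pos": TCP position; "ee_rot": TCP orientation; "wrist_force": force on the tool from outside, world axes, zero at the start; "moment": the same for the moment, N m; "gripper_width": opening from 0.0 (shut) to 1.0 (fully open); "gripper_force": force on a finger pad.
Only numpy, scipy, OpenCV 4.12 (cv2) and the standard library are available. Lean on these libraries where they do the work, as an engineer would, in place of code of your own. Each camera call takes 0.05 s, during which the arm holds its last target. There are 200 camera calls.

## Working session

There is one attempt and no reset: what is moved stays moved. The work goes in short steps, Python scripts to look and compute and a tool call to move; the robot and the scene stay as the last step left them, time stands still between calls to the robot, and variables do not carry over. Pictures are saved under pics/ and viewed, at most 10 in all, crops included, and the job is handed in when it is done.

Besides the shell and the picture viewer there is one more tool, called by a JSON object that holds its "fn" and its "kwargs", one argument or row to a line. servo_tool: Moves the arm, as the interface text tells. Its arguments: {"type":"object","properties":{"commands":{"type":"array","items":{"type":"array","items":{"type":"array","items":{"type":"number"}}}}},"required":["commands"]}

```bash
mkdir -p pics; cat > h.py <<'E'
import numpy as np, cv2, pickle
from station import r
def cap(n,f):
    c=r.capture(n); cv2.imwrite(f'pics/{f}.png',c['pixels'][:,:,::-1]); pickle.dump({k:np.array(v) for k,v in c.items()},open(f'pics/{f}.pkl','wb')); return c
def load(f): return pickle.load(open(f'pics/{f}.pkl','rb'))
def onplane(c,u,v,z):
    R=np.array(c['R']);t=np.array(c['t']).ravel();o=-R.T@t
    d=R.T@np.linalg.inv(c['camera_matrix'])@[u,v,1]
    return o+d*(z-o[2])/d[2]
def proj(c,X):
    p=np.array(c['camera_matrix'])@(np.array(c['R'])@X+np.array(c['t']).ravel()); return p[:2]/p[2]
E
python3 - <<'E'
from h import *
for n in('top','scene'): cap(n,n+'0')
s=r.sense();print(s['time_s'],s['tcp_pos'],s['ee_rot'],s['gripper_width'])
E
```

```text
0.1 [6.24486380e-01 3.05894105e-05 2.32561589e-01] [[-1.37921319e-04 -9.99998040e-01 -1.97518056e-03]
 [-9.99999984e-01  1.38139746e-04 -1.10450265e-04]
 [ 1.10722900e-04  1.97516530e-03 -9.99998043e-01]] 0.9976065929647059
```

View pics/top0.png

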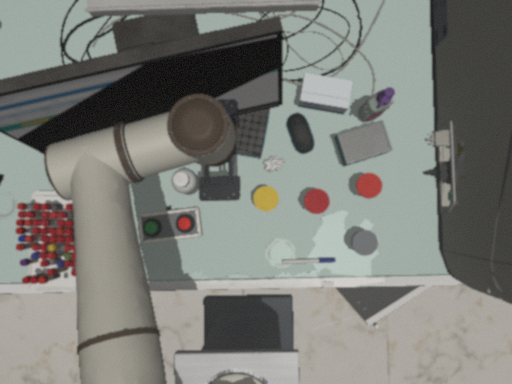

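View pics/scene0.png

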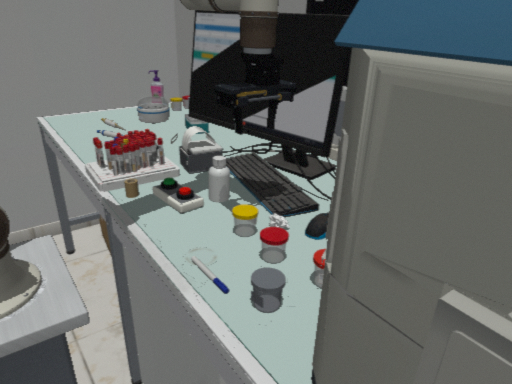

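Top view: the yellow lid is at (266,198), red lids at (316,201) and (369,185), and the grey decoy at (363,242). The bottle cap is at (184,181), with the box's green button at (151,228) and red at (185,224). The scene view also shows small yellow and red cups far away at (176,103), which are out of reach. The yellow lid in the row and the white bottle beside the box fit the description. I'll measure them and confirm in an enlarged crop.

```bash
python3 - <<'E'
from h import *
T=load('top0');S=load('scene0')
def blob(c,h0,h1,near,smin=110,vmin=60,ww=22):
    hsv=cv2.cvtColor(c['pixels'],cv2.COLOR_RGB2HSV)
    m=cv2.inRange(hsv,(h0,smin,vmin),(h1,255,255))
    w=np.zeros_like(m);u,v=near;w[v-ww:v+ww,u-ww:u+ww]=1
    n,l,st,ce=cv2.connectedComponentsWithStats(m*w)
    i=1+np.argmax(st[1:,4]);return ce[i],st[i]
for nm,h,n,z in(('yel',(18,35),(266,198),.061),('redA',(0,10),(316,201),.061),('redB',(0,10),(369,185),.061),('green',(45,90),(151,228),.04),('redbtn',(0,10),(185,224),.04)):
    ce,st=blob(T,*h,n,vmin=30);print(nm,ce.round(1),st,onplane(T,*ce,z).round(4))
print('cap guess',onplane(T,184,181,.123))
R=np.array(T['R']);print('topcam',-R.T@np.array(T['t']).ravel(),'\n',R)
# two-view check for green
for nm,n,h in(('green',(169,184),(45,90)),('redbtn',(185,193),(0,10)),('yel',(245,212),(18,35))):
    print('scene',nm,blob(S,*h,n,vmin=30,ww=16))
for z in(.03,.04,.05):
    ce,_=blob(T,45,90,(151,228),vmin=30);print(z,proj(S,onplane(T,*ce,z)))
a=cv2.resize(T['pixels'][150:260,120:290],None,fx=4,fy=4,interpolation=cv2.INTER_CUBIC)
cv2.imwrite('pics/crop1.png',a[:,:,::-1])
E
```

```text
yel [265.3 198. ] [254 186  24  25 465] [ 0.5425 -0.0864  0.061 ]
redA [315.9 200.9] [305 189  24  24 310] [ 0.5322 -0.2097  0.061 ]
redB [368.5 185.1] [356 174  26  24 468] [ 0.5676 -0.3387  0.061 ]
green [149.1 226.7] [147 223   6   8  15] [0.4786 0.2062 0.04  ]
redbtn [183.9 223. ] [177 217  15  13 146] [0.4856 0.1186 0.04  ]
cap guess [0.58482278 0.10138082 0.123     ]
topcam [ 0.5085215  -0.09283373  1.1850714 ] 
 [[-0.02419929 -0.99946801 -0.02186548]
 [-0.9987247   0.02513915 -0.0437836 ]
 [ 0.04430999  0.02077807 -0.99880173]]
scene green (array([168.43076923, 181.35384615]), array([163, 178,  12,   7,  65], dtype=int32))
scene redbtn (array([184.78409091, 190.53409091]), array([179, 187,  13,   9,  88], dtype=int32))
scene yel (array([244.64954683, 211.76435045]), array([232, 205,  26,  15, 331], dtype=int32))
0.03 [169.31677564 184.76665447]
0.04 [169.55448917 181.86963973]
0.05 [169.79480305 178.94093456]
```

View pics/crop1.png

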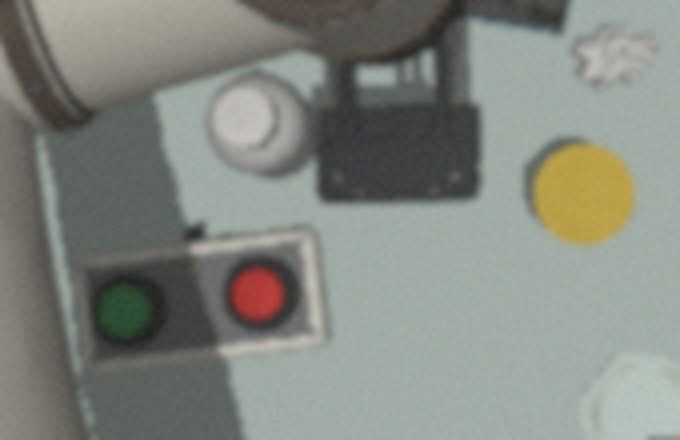

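The crop confirms one yellow lid at crop (584,193), the white cap at (244,120), the green button at (124,309) and the red button at (257,293). The box's +y points to the left.

```bash
python3 - <<'E'
from h import *
T=load('top0');S=load('scene0')
for nm,(u,v),z in(('yel',(584,193),.061),('green',(124,309),.04),('red',(257,293),.04),('cap',(244,120),.123)):
    p=onplane(T,120+(u-1.5)/4,150+(v-1.5)/4,z);print(nm,p.round(4),'scene',proj(S,p).round(1),'from start, tool xy mm',(-p[1]*1e3).round(),((.625-p[0])*1e3).round())
for nm,(u,v) in(('grey device near',(190,170)),('device right',(222,165)),('cork',(131,195)),('rack front r',(178,175)),('monitor base',(290,165))):print(nm,onplane(S,u,v,0).round(3))
for nm,(u,v),z in(('mon lip',(180,122),.15),('monlipR',(283,103),.15)):print(nm,onplane(T,u,v,z).round(3))
E
```

```text
yel [ 0.5427 -0.0871  0.061 ] scene [246.2 209.7] from start, tool xy mm 87.0 82.0
green [0.478  0.2023 0.04  ] scene [169.9 182.4] from start, tool xy mm -202.0 147.0
red [0.486  0.1187 0.04  ] scene [185.8 192.2] from start, tool xy mm -119.0 139.0
cap [0.5882 0.1092 0.123 ] scene [219.6 157.6] from start, tool xy mm -109.0 37.0
grey device near [0.614 0.347 0.   ]
device right [0.73 0.33 0.  ]
cork [0.382 0.263 0.   ]
rack front r [ 0.562  0.328 -0.   ]
monitor base [0.933 0.205 0.   ]
mon lip [0.718 0.103 0.15 ]
monlipR [ 0.755 -0.132  0.15 ]
```

{"fn": "servo_tool", "kwargs": {
  "commands": [
    [[1,17,16,5,0,0,0],[1,35,33,15,0,0,0],[1,55,52,30,0,0,0],[1,75,70,45,0,0,0],[1,87,82,60,0,0,0]]
  ]
}}

```text
time_s: 0.6
tcp_pos: [0.5413, -0.0881, 0.1727]
ee_rot: [[-0.001, -1.0, -0.001], [-1.0, 0.001, 0.0], [-0.0, 0.001, -1.0]]
wrist_force: [0.5, 0.2, 0.1]
gripper_width: 0.627
gripper_force: 0.0
```

{"fn": "servo_tool", "kwargs": {
  "commands": [
    [[1,0,0,10,0,0,0],[1,0,0,25,0,0,0],[1,0,0,40,0,0,0],[1,0,0,50,0,0,0],[1,0,0,50,0,0,0]]
  ]
}}

```text
time_s: 1.1
tcp_pos: [0.5423, -0.0867, 0.1219]
ee_rot: [[0.0, -1.0, -0.003], [-1.0, -0.0, -0.0], [0.0, 0.003, -1.0]]
wrist_force: [0.4, -0.1, -0.4]
gripper_width: 0.175
gripper_force: 0.0
```

```bash
python3 - <<'E'
from h import *
s=r.sense();print(s['time_s'],s['tcp_pos'].round(4) if hasattr(s['tcp_pos'],'round') else s['tcp_pos'],s['wrist_force'],s['gripper_width'])
T=cap('top','top1');S=cap('scene','scene1');W=cap('wrist','wrist1')
a=cv2.resize(S['pixels'][130:250,160:290],None,fx=4,fy=4,interpolation=cv2.INTER_CUBIC)
b=cv2.resize(W['pixels'],None,fx=.53,fy=.53)[:,:270]
c=np.zeros((480,790,3),np.uint8);c[:,:520]=a;c[:b.shape[0],520:790]=b[:, :270]
t=cv2.resize(T['pixels'][150:260,130:290],(270,186));c[250:436,520:]=t
cv2.imwrite('pics/c2.png',c[:,:,::-1])
E
```

```text
1.1 [ 0.5423 -0.0867  0.1219] [ 0.42132448 -0.05791753 -0.40422886] 0.17498957921591937
```

View pics/c2.png

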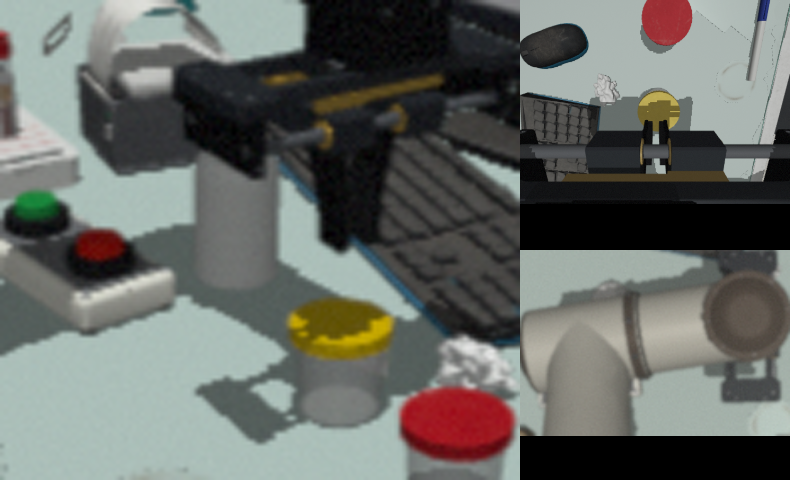

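The scene crop shows the closing fingertips over the yellow lid, about 5 cm up. The wrist view (top right) shows the lid under the tips. I'll do one refinement from the wrist image.

```bash
python3 - <<'E'
from h import *
W=load('wrist1');hsv=cv2.cvtColor(W['pixels'],cv2.COLOR_RGB2HSV)
m=cv2.inRange(hsv,(20,110,90),(32,255,255));m[240:]=0
n,l,st,ce=cv2.connectedComponentsWithStats(m);i=1+np.argmax(st[1:,4]);print(st[i])
ys,xs=np.nonzero(l==i)
h=cv2.convexHull(np.c_[xs,ys].astype(np.int32))
(cx,cy),rad=cv2.minEnclosingCircle(h);print(cx,cy,rad,onplane(W,cx,cy,.061))
e=onplane(W,cx+rad,cy,.061)-onplane(W,cx-rad,cy,.061);print('dia',np.linalg.norm(e))
E
```

```text
[ 222  171   80   69 4084]
261.3636474609375 209.90908813476562 39.691585540771484 [ 0.53923364 -0.08878599  0.061     ]
dia 0.061636580023059086
```

{"fn": "servo_tool", "kwargs": {
  "commands": [
    [[1,1,1,6,0,0,0],[1,1,1,13,0,0,0],[1,1,1,20,0,0,0],[1,1,1,25,0,0,0],[1,1,1,25,0,0,0]]
  ]
}}

```text
time_s: 1.75
tcp_pos: [0.5413, -0.0881, 0.0975]
ee_rot: [[-0.0, -1.0, -0.002], [-1.0, 0.0, -0.0], [0.0, 0.002, -1.0]]
wrist_force: [-0.5, -0.9, 0.0]
gripper_width: 0.009
gripper_force: 0.0
```

{"fn": "servo_tool", "kwargs": {
  "commands": [
    [[1,0,0,0,0,0,0],[1,0,0,0,0,0,0],[1,0,0,0,0,0,0],[1,0,0,0,0,0,0],[1,0,0,0,0,0,0]]
  ]
}}

```text
time_s: 2.25
tcp_pos: [0.5421, -0.088, 0.0987]
ee_rot: [[-0.0, -1.0, 0.0], [-1.0, 0.0, 0.0], [-0.0, -0.0, -1.0]]
wrist_force: [0.4, 0.1, 0.7]
gripper_width: 0.006
gripper_force: 0.0
```

{"fn": "servo_tool", "kwargs": {
  "commands": [
    [[1,0,0,0,0,0,0],[1,0,0,0,0,0,0],[1,0,0,0,0,0,0],[1,0,0,0,0,0,0],[1,0,0,0,0,0,0]]
  ]
}}

```text
time_s: 2.75
tcp_pos: [0.542, -0.088, 0.0985]
ee_rot: [[0.0, -1.0, -0.0], [-1.0, -0.0, -0.0], [0.0, 0.0, -1.0]]
wrist_force: [0.6, -0.5, -0.3]
gripper_width: -0.0
gripper_force: 0.0
```

{"fn": "servo_tool", "kwargs": {
  "commands": [
    [[1,0,0,0,0,0,0],[1,0,0,0,0,0,0],[1,0,0,0,0,0,0],[1,0,0,0,0,0,0],[1,0,0,0,0,0,0]]
  ]
}}

```text
time_s: 3.25
tcp_pos: [0.542, -0.088, 0.0986]
ee_rot: [[-0.0, -1.0, -0.0], [-1.0, 0.0, 0.0], [-0.0, 0.0, -1.0]]
wrist_force: [-0.2, -0.1, -1.1]
gripper_width: 0.007
gripper_force: 0.0
```

{"fn": "servo_tool", "kwargs": {
  "commands": [
    [[1,0,0,0,0,0,0],[1,0,0,0,0,0,0],[1,0,0,0,0,0,0],[1,0,0,0,0,0,0],[1,0,0,0,0,0,0]]
  ]
}}

```text
time_s: 3.75
tcp_pos: [0.542, -0.088, 0.0986]
ee_rot: [[-0.0, -1.0, 0.0], [-1.0, 0.0, 0.0], [-0.0, -0.0, -1.0]]
wrist_force: [0.3, 0.6, 0.3]
gripper_width: 0.011
gripper_force: 0.0
```

{"fn": "servo_tool", "kwargs": {
  "commands": [
    [[1,0,0,0,0,0,0],[1,0,0,0,0,0,0],[1,0,0,0,0,0,0],[1,0,0,0,0,0,0],[1,0,0,0,0,0,0]]
  ]
}}

```text
time_s: 4.25
tcp_pos: [0.542, -0.088, 0.0985]
ee_rot: [[0.0, -1.0, -0.0], [-1.0, -0.0, -0.0], [0.0, 0.0, -1.0]]
wrist_force: [0.1, -1.1, 0.6]
gripper_width: 0.005
gripper_force: 0.0
```

{"fn": "servo_tool", "kwargs": {
  "commands": [
    [[1,0,0,0,0,0,0],[1,0,0,0,0,0,0],[1,0,0,0,0,0,0],[1,0,0,0,0,0,0],[1,0,0,0,0,0,0]]
  ]
}}

```text
time_s: 4.75
tcp_pos: [0.542, -0.088, 0.0985]
ee_rot: [[0.0, -1.0, 0.0], [-1.0, -0.0, -0.0], [0.0, -0.0, -1.0]]
wrist_force: [-0.4, 0.5, 0.5]
gripper_width: -0.002
gripper_force: 0.0
```

{"fn": "servo_tool", "kwargs": {
  "commands": [
    [[1,0,0,0,0,0,0],[1,0,0,0,0,0,0],[1,0,0,0,0,0,0],[1,0,0,0,0,0,0],[1,0,0,0,0,0,0]]
  ]
}}

```text
time_s: 5.25
tcp_pos: [0.542, -0.088, 0.0986]
ee_rot: [[-0.0, -1.0, 0.0], [-1.0, 0.0, 0.0], [-0.0, -0.0, -1.0]]
wrist_force: [0.1, -0.0, -0.5]
gripper_width: 0.007
gripper_force: 0.0
```

{"fn": "servo_tool", "kwargs": {
  "commands": [
    [[1,0,0,0,0,0,0],[1,0,0,0,0,0,0],[1,0,0,0,0,0,0],[1,0,0,0,0,0,0],[1,0,0,0,0,0,0]]
  ]
}}

```text
time_s: 5.75
tcp_pos: [0.542, -0.088, 0.0985]
ee_rot: [[-0.0, -1.0, -0.0], [-1.0, 0.0, -0.0], [0.0, 0.0, -1.0]]
wrist_force: [-0.1, 0.1, -0.1]
gripper_width: 0.005
gripper_force: 0.0
```

{"fn": "servo_tool", "kwargs": {
  "commands": [
    [[1,0,0,-15,0,0,0],[1,0,0,-40,0,0,0],[1,0,0,-70,0,0,0],[1,0,0,-95,0,0,0],[1,0,0,-105,0,0,0]]
  ]
}}

```text
time_s: 6.25
tcp_pos: [0.5432, -0.088, 0.2063]
ee_rot: [[0.0, -1.0, 0.005], [-1.0, -0.0, 0.0], [-0.0, -0.005, -1.0]]
wrist_force: [1.0, 0.5, 1.1]
gripper_width: 0.004
gripper_force: 0.0
```

{"fn": "servo_tool", "kwargs": {
  "commands": [
    [[1,-15,0,0,0,0,0],[1,-35,0,0,0,0,0],[1,-60,-5,0,0,0,0],[1,-85,-10,0,0,0,0],[1,-100,-15,0,0,0,0]]
  ]
}}

```text
time_s: 6.75
tcp_pos: [0.5562, 0.014, 0.2019]
ee_rot: [[0.001, -1.0, -0.003], [-1.0, -0.001, -0.0], [0.0, 0.003, -1.0]]
wrist_force: [0.2, -0.7, 0.4]
gripper_width: 0.004
gripper_force: 0.0
```

```bash
python3 - <<'E'
from h import *
s=r.sense();print(s['time_s'],s['tcp_pos'],s['wrist_force'],s['joints'])
W=cap('wrist','wrist2');S=cap('scene','scene2')
c=np.hstack([cv2.resize(W['pixels'],(400,300)),cv2.resize(S['pixels'],(400,300))])
cv2.imwrite('pics/c3.png',c[:,:,::-1])
E
```

```text
6.75 [0.5562078  0.01396455 0.20187266] [ 0.24898107 -0.66305797  0.39533464] [ 1.81080282e+01  1.69297286e+01 -1.19283660e+01 -4.38009977e-02
 -6.13084312e+01 -1.80127328e+01]
```

View pics/c3.png

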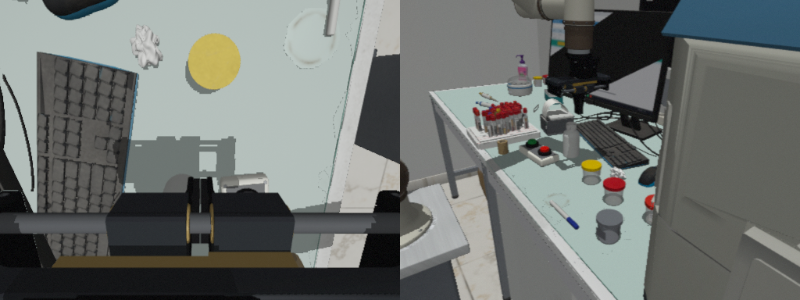

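Wrist view: the yellow cup is untouched and the path is clear. Scene view: the gripper is in front of the monitor with nothing hit. Next is the bottle hover.

{"fn": "servo_tool", "kwargs": {
  "commands": [
    [[1,-15,-5,0,0,0,0],[1,-37,-12,0,0,0,0],[1,-62,-20,0,0,0,0],[1,-85,-27,0,0,0,0],[1,-97,-31,0,0,0,0]]
  ]
}}

```text
time_s: 7.35
tcp_pos: [0.5884, 0.1104, 0.203]
ee_rot: [[0.0, -1.0, -0.0], [-1.0, -0.0, -0.0], [0.0, 0.0, -1.0]]
wrist_force: [-1.2, -0.6, -0.1]
gripper_width: 0.009
gripper_force: 0.0
```

{"fn": "servo_tool", "kwargs": {
  "commands": [
    [[1,0,0,0,0,0,0],[1,0,0,0,0,0,0],[1,0,0,0,0,0,0],[1,0,0,5,0,0,0],[1,0,0,5,0,0,0]]
  ]
}}

```text
time_s: 7.85
tcp_pos: [0.5873, 0.1082, 0.1978]
ee_rot: [[-0.001, -1.0, -0.001], [-1.0, 0.001, -0.0], [0.0, 0.001, -1.0]]
wrist_force: [-0.8, -0.3, -0.1]
gripper_width: 0.008
gripper_force: 0.0
```

```bash
python3 - <<'E'
from h import *
s=r.sense();print(s['time_s'],s['tcp_pos'],s['wrist_force'])
W=cap('wrist','wrist3');S=cap('scene','scene3')
tip=np.array(s['tcp_pos'])-[0,0,.011]
print('tip in scene',proj(S,tip),'cap',proj(S,np.array([.588,.109,.123])),'tip in wrist',proj(W,tip),'cap in wrist',proj(W,np.array([.588,.109,.123])))
c=np.hstack([cv2.resize(W['pixels'][100:300,160:360],(400,400)),cv2.resize(S['pixels'][90:210,160:280],(400,400))])
cv2.imwrite('pics/c4.png',c[:,:,::-1])
E
```

```text
7.85 [0.58734425 0.10820878 0.19784209] [-0.79667303 -0.27087327 -0.11175914]
tip in scene [219.28252133 135.15525578] cap [219.61257588 157.61994537] tip in wrist [255.81768282 243.72262554] cap in wrist [254.85073589 207.7263302 ]
```

View pics/c4.png

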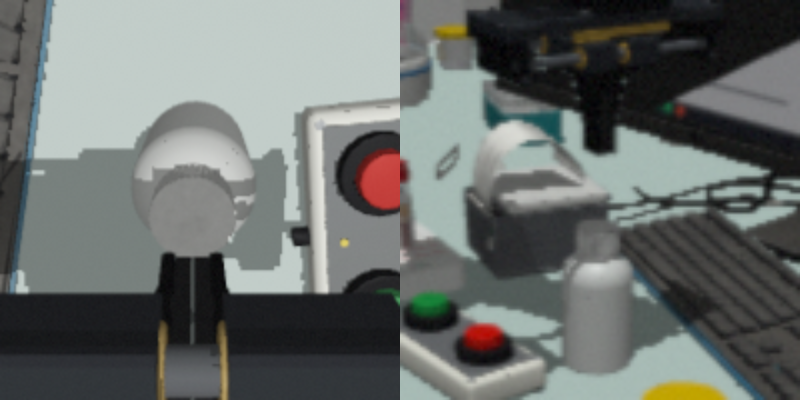

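The wrist crop shows the cap centred at about px (256,206), against a predicted (255,208). The scene crop shows the tip right above the cap at (219,159). The alignment is good, so I'll descend and hold.

{"fn": "servo_tool", "kwargs": {
  "commands": [
    [[1,0,0,8,0,0,0],[1,0,0,18,0,0,0],[1,0,0,28,0,0,0],[1,0,0,36,0,0,0],[1,0,0,39,0,0,0]]
  ]
}}

```text
time_s: 8.45
tcp_pos: [0.5873, 0.1088, 0.1578]
ee_rot: [[-0.0, -1.0, -0.003], [-1.0, 0.0, -0.001], [0.001, 0.003, -1.0]]
wrist_force: [-0.5, 0.2, 0.4]
gripper_width: 0.006
gripper_force: 0.0
```

{"fn": "servo_tool", "kwargs": {
  "commands": [
    [[1,0,0,0,0,0,0],[1,0,0,0,0,0,0],[1,0,0,0,0,0,0],[1,0,0,0,0,0,0],[1,0,0,0,0,0,0]]
  ]
}}

```text
time_s: 8.95
tcp_pos: [0.5881, 0.1091, 0.1599]
ee_rot: [[0.0, -1.0, 0.001], [-1.0, -0.0, 0.0], [-0.0, -0.001, -1.0]]
wrist_force: [0.1, -0.6, 0.8]
gripper_width: 0.008
gripper_force: 0.0
```

{"fn": "servo_tool", "kwargs": {
  "commands": [
    [[1,0,0,0,0,0,0],[1,0,0,0,0,0,0],[1,0,0,0,0,0,0],[1,0,0,0,0,0,0],[1,0,0,0,0,0,0]]
  ]
}}

```text
time_s: 9.45
tcp_pos: [0.588, 0.109, 0.1595]
ee_rot: [[0.0, -1.0, -0.0], [-1.0, -0.0, -0.0], [0.0, 0.0, -1.0]]
wrist_force: [-0.3, 0.0, 0.4]
gripper_width: 0.003
gripper_force: 0.0
```

{"fn": "servo_tool", "kwargs": {
  "commands": [
    [[1,0,0,0,0,0,0],[1,0,0,0,0,0,0],[1,0,0,0,0,0,0],[1,0,0,0,0,0,0],[1,0,0,0,0,0,0]]
  ]
}}

```text
time_s: 9.95
tcp_pos: [0.588, 0.109, 0.1595]
ee_rot: [[0.0, -1.0, 0.0], [-1.0, -0.0, -0.0], [0.0, -0.0, -1.0]]
wrist_force: [0.3, -0.5, 0.5]
gripper_width: 0.005
gripper_force: 0.0
```

{"fn": "servo_tool", "kwargs": {
  "commands": [
    [[1,0,0,0,0,0,0],[1,0,0,0,0,0,0],[1,0,0,0,0,0,0],[1,0,0,0,0,0,0],[1,0,0,0,0,0,0]]
  ]
}}

```text
time_s: 10.45
tcp_pos: [0.588, 0.109, 0.1595]
ee_rot: [[0.0, -1.0, 0.0], [-1.0, -0.0, 0.0], [-0.0, -0.0, -1.0]]
wrist_force: [-0.5, -0.0, 0.6]
gripper_width: 0.009
gripper_force: 0.0
```

{"fn": "servo_tool", "kwargs": {
  "commands": [
    [[1,0,0,0,0,0,0],[1,0,0,0,0,0,0],[1,0,0,0,0,0,0],[1,0,0,0,0,0,0],[1,0,0,0,0,0,0]]
  ]
}}

```text
time_s: 10.95
tcp_pos: [0.588, 0.109, 0.1596]
ee_rot: [[-0.0, -1.0, 0.0], [-1.0, 0.0, 0.0], [-0.0, -0.0, -1.0]]
wrist_force: [-0.2, 0.9, 0.0]
gripper_width: 0.006
gripper_force: 0.0
```

{"fn": "servo_tool", "kwargs": {
  "commands": [
    [[1,0,0,0,0,0,0],[1,0,0,0,0,0,0],[1,0,0,0,0,0,0],[1,0,0,0,0,0,0],[1,0,0,0,0,0,0]]
  ]
}}

```text
time_s: 11.45
tcp_pos: [0.588, 0.109, 0.1596]
ee_rot: [[0.0, -1.0, 0.0], [-1.0, -0.0, 0.0], [-0.0, -0.0, -1.0]]
wrist_force: [-0.2, -0.1, 0.1]
gripper_width: 0.002
gripper_force: 0.0
```

{"fn": "servo_tool", "kwargs": {
  "commands": [
    [[1,0,0,0,0,0,0],[1,0,0,0,0,0,0],[1,0,0,0,0,0,0],[1,0,0,0,0,0,0],[1,0,0,0,0,0,0]]
  ]
}}

```text
time_s: 11.95
tcp_pos: [0.588, 0.109, 0.1596]
ee_rot: [[0.0, -1.0, -0.0], [-1.0, -0.0, -0.0], [0.0, 0.0, -1.0]]
wrist_force: [-0.4, -1.0, 0.2]
gripper_width: 0.003
gripper_force: 0.0
```

{"fn": "servo_tool", "kwargs": {
  "commands": [
    [[1,0,0,0,0,0,0],[1,0,0,0,0,0,0],[1,0,0,0,0,0,0],[1,0,0,0,0,0,0],[1,0,0,0,0,0,0]]
  ]
}}

```text
time_s: 12.45
tcp_pos: [0.588, 0.109, 0.1596]
ee_rot: [[-0.0, -1.0, 0.0], [-1.0, 0.0, -0.0], [0.0, -0.0, -1.0]]
wrist_force: [0.8, 0.1, 0.2]
gripper_width: 0.006
gripper_force: 0.0
```

{"fn": "servo_tool", "kwargs": {
  "commands": [
    [[1,0,0,-8,0,0,0],[1,0,0,-20,0,0,0],[1,0,0,-30,0,0,0],[1,-8,10,-35,0,0,0],[1,-20,25,-35,0,0,0]]
  ]
}}

```text
time_s: 12.95
tcp_pos: [0.5632, 0.1294, 0.196]
ee_rot: [[-0.001, -1.0, 0.002], [-1.0, 0.001, 0.001], [-0.001, -0.002, -1.0]]
wrist_force: [-0.7, 0.4, 0.3]
gripper_width: 0.008
gripper_force: 0.0
```

{"fn": "servo_tool", "kwargs": {
  "commands": [
    [[1,-20,23,0,0,0,0],[1,-40,46,0,0,0,0],[1,-58,67,0,0,0,0],[1,-70,80,0,0,0,0],[1,-73,85,0,0,0,0]]
  ]
}}

```text
time_s: 13.45
tcp_pos: [0.4764, 0.2033, 0.1953]
ee_rot: [[0.002, -1.0, 0.0], [-1.0, -0.002, 0.001], [-0.001, -0.0, -1.0]]
wrist_force: [0.7, -0.5, -0.2]
gripper_width: 0.005
gripper_force: 0.0
```

{"fn": "servo_tool", "kwargs": {
  "commands": [
    [[1,0,0,15,0,0,0],[1,0,0,40,0,0,0],[1,0,0,65,0,0,0],[1,0,0,85,0,0,0],[1,0,0,90,0,0,0]]
  ]
}}

```text
time_s: 13.95
tcp_pos: [0.4767, 0.2009, 0.1026]
ee_rot: [[-0.001, -1.0, -0.004], [-1.0, 0.001, -0.003], [0.003, 0.004, -1.0]]
wrist_force: [0.2, -0.5, 0.3]
gripper_width: 0.006
gripper_force: 0.0
```

{"fn": "servo_tool", "kwargs": {
  "commands": [
    [[1,0,0,0,0,0,0],[1,0,0,0,0,0,0],[1,0,0,0,0,0,0],[1,0,0,0,0,0,0],[1,0,0,0,0,0,0]]
  ]
}}

```text
time_s: 14.45
tcp_pos: [0.4782, 0.2022, 0.1052]
ee_rot: [[-0.0, -1.0, 0.001], [-1.0, 0.0, 0.001], [-0.001, -0.001, -1.0]]
wrist_force: [0.1, 1.2, -0.1]
gripper_width: 0.006
gripper_force: 0.0
```

```bash
python3 - <<'E'
from h import *
s=r.sense();print(s['time_s'],s['tcp_pos'],s['wrist_force'])
W=cap('wrist','wrist4');S=cap('scene','scene4')
tip=np.array(s['tcp_pos'])-[0,0,.011]
g=np.array([.478,.2023,.041])
print('tip scene',proj(S,tip),'g',proj(S,g),'wrist tip',proj(W,tip),'g',proj(W,g))
c=np.hstack([cv2.resize(W['pixels'][100:300,160:360],(400,400)),cv2.resize(S['pixels'][110:230,110:230],(400,400))])
cv2.imwrite('pics/c5.png',c[:,:,::-1])
E
```

```text
14.45 [0.47821952 0.20221938 0.10520725] [ 0.12538464  1.22037741 -0.05838184]
tip scene [168.73372674 164.60020896] g [169.91679972 182.05464944] wrist tip [255.90419798 243.68434374] g [256.19133619 211.61781987]
```

View pics/c5.png

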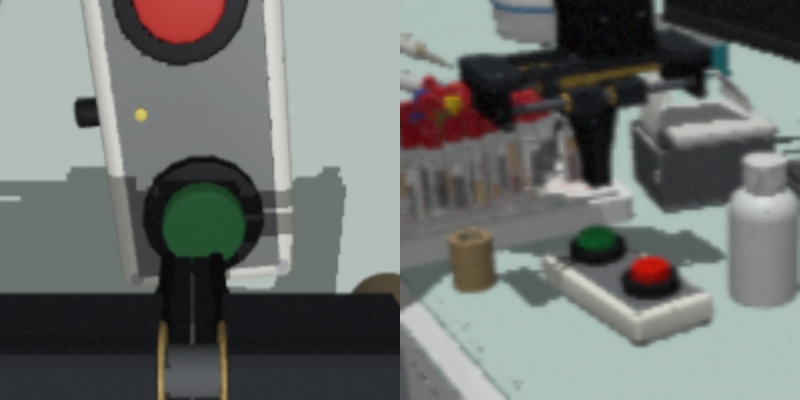

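Wrist crop: the green button's centre is at about px (262,211), against a predicted 256. That puts it about 4 mm toward the robot, so I'll shift 3 mm. The scene crop shows the tip above the green button and everything else clear. Next I'll go down close and then press in small steps.

{"fn": "servo_tool", "kwargs": {
  "commands": [
    [[1,0,3,10,0,0,0],[1,0,3,22,0,0,0],[1,0,3,34,0,0,0],[1,0,3,42,0,0,0],[1,0,3,44,0,0,0]]
  ]
}}

```text
time_s: 15.05
tcp_pos: [0.4742, 0.2014, 0.0591]
ee_rot: [[0.0, -1.0, -0.003], [-1.0, -0.0, -0.002], [0.002, 0.003, -1.0]]
wrist_force: [-1.9, -0.4, 4.2]
gripper_width: 0.008
gripper_force: 1.8
```

{"fn": "servo_tool", "kwargs": {
  "commands": [
    [[1,0,0,1,0,0,0],[1,0,0,2,0,0,0],[1,0,0,3,0,0,0],[1,0,0,4,0,0,0],[1,0,0,4,0,0,0]]
  ]
}}

```text
time_s: 15.55
tcp_pos: [0.4747, 0.2017, 0.0569]
ee_rot: [[-0.0, -1.0, -0.001], [-1.0, 0.0, -0.001], [0.001, 0.001, -1.0]]
wrist_force: [-3.4, -1.3, 5.4]
gripper_width: 0.005
gripper_force: 2.9
```

{"fn": "servo_tool", "kwargs": {
  "commands": [
    [[1,0,0,1,0,0,0],[1,0,0,2,0,0,0],[1,0,0,3,0,0,0],[1,0,0,4,0,0,0],[1,0,0,4,0,0,0]]
  ]
}}

```text
time_s: 16.05
tcp_pos: [0.4748, 0.2017, 0.0564]
ee_rot: [[0.002, -1.0, 0.0], [-1.0, -0.002, -0.001], [0.001, -0.0, -1.0]]
wrist_force: [-11.6, -3.7, 29.8]
gripper_width: 0.005
gripper_force: 14.9
```

```bash
python3 - <<'E'
from h import *
s=r.sense();print(s['tcp_pos'],s['wrist_force'])
W=cap('wrist','wrist5');S=cap('scene','scene5')
c=np.hstack([cv2.resize(W['pixels'][150:290,190:330],(400,400)),cv2.resize(S['pixels'][150:220,135:205],(400,400))])
cv2.imwrite('pics/c6.png',c[:,:,::-1])
E
```

```text
[0.47476894 0.20169814 0.05644463] [-11.58859516  -3.66935179  29.80678738]
```

View pics/c6.png

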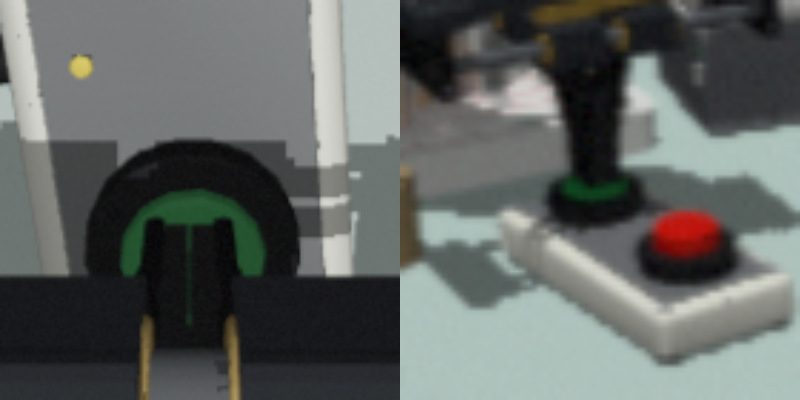

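The fingertips sit wholly on the green button, well inside its rim. It is visibly sunk compared with the red one, and the force has risen to 30 N against the stop, so it is fully down. I'll release it and retreat straight up.

{"fn": "servo_tool", "kwargs": {
  "commands": [
    [[1,0,0,-4,0,0,0],[1,0,0,-10,0,0,0],[1,0,0,-20,0,0,0],[1,0,0,-35,0,0,0],[1,0,0,-50,0,0,0]]
  ]
}}

```text
time_s: 16.65
tcp_pos: [0.4756, 0.2026, 0.1032]
ee_rot: [[0.0, -1.0, 0.001], [-1.0, -0.0, 0.001], [-0.001, -0.001, -1.0]]
wrist_force: [-0.1, 0.3, 0.3]
gripper_width: 0.004
gripper_force: 0.0
```

{"fn": "servo_tool", "kwargs": {
  "commands": [
    [[1,0,0,-15,0,0,0],[1,0,0,-35,0,0,0],[1,0,0,-50,0,0,0],[1,0,0,-60,0,0,0],[1,0,0,-60,0,0,0]]
  ]
}}

```text
time_s: 17.15
tcp_pos: [0.476, 0.2029, 0.1641]
ee_rot: [[0.0, -1.0, 0.003], [-1.0, -0.0, 0.003], [-0.003, -0.003, -1.0]]
wrist_force: [0.3, -0.0, -0.1]
gripper_width: 0.005
gripper_force: 0.0
```

{"fn": "servo_tool", "kwargs": {
  "commands": [
    [[1,0,0,0,0,0,0],[1,0,0,0,0,0,0],[1,0,0,0,0,0,0],[1,0,0,0,0,0,0],[1,0,0,0,0,0,0]]
  ]
}}

```text
time_s: 17.65
tcp_pos: [0.4749, 0.2019, 0.1622]
ee_rot: [[-0.0, -1.0, -0.001], [-1.0, 0.0, -0.0], [0.0, 0.001, -1.0]]
wrist_force: [-0.1, -0.1, -0.4]
gripper_width: 0.003
gripper_force: 0.0
```

```bash
python3 - <<'E'
from h import *
S=cap('scene','scene6')
cv2.imwrite('pics/c7.png',cv2.resize(S['pixels'][110:310,110:340],None,fx=3,fy=3)[:,:,::-1])
E
```

```text
(no output)
```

View pics/c7.png

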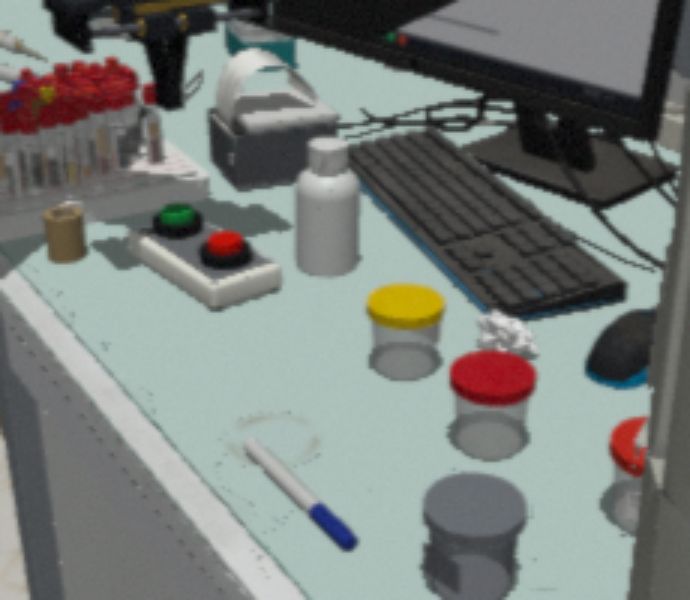

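The green button is back out at crop (178,215), the cups and bottle stand where they were, and the robot is clear. I'll hand in the job.

```bash
python3 -c "
from station import r
print(r.finish_job())"
```

```text
the job is handed in; nothing more can be done
None
```

I pointed at the yellow lid and then at the bottle cap, each for over 3 s at about 2.6 cm, then pressed the green button fully down and released it. Nothing else was touched, and I handed the job in at about 18 s; no verdict came back.

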